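Scrape a coconut shell off the board into the scrap tub

ROBOT

A 6-joint arm with a two-finger parallel gripper is mounted at the origin on the work surface. World frame = base frame: x ahead of the robot, y to its left, z up, the work surface at z = 0. Lengths are in mm, angles in rad, forces in N, time in s.
With the tool pointing down it reaches from about 300 to 775 mm from the base axis. Payload 14.6 kg.
Tool frame: the origin (TCP) lies midway between the tips of the shut fingers; the grasp point (between the pads) lies 19 mm behind it; z points along the fingers, y is the direction in which the jaws open and shut (so a half turn about z gives the same grasp; the last joint's range is limited). The gripper opens to 94 mm and grips with 3 to 60 N. Pads are 16 mm wide; open, the fingers measure 119 mm over their backs; the gripper's body (75 mm by 177 mm) begins 78 mm behind the grasp point.
Start: joints at [1.218, 0.3, 1.521, -0, 1.321, -0.067], TCP at [155.056, 527.681, 205.446] pointing down, gripper open.
Joint ranges: [-3.03, 3.03], [-0.79, 2.21], [0.23, 2.52], [-1.04, 4.18], [0, 3.07], [-2.55, 2.55]. Speed limits (rad/s): [2.22, 2.22, 2.57, 3.14, 3.14, 3.14].

INTERFACE

Orientations are given as [roll, pitch, yaw] about the fixed x, y, z axes, in that order (R = Rz(yaw) Ry(pitch) Rx(roll)).
In Python, from cell import manip gives the robot as it stands.
- The arm moves only by the tool play_rows, never from a script. Its argument "commands" is a list of rows, each an object of numbers: "x", "y", "z": the shift along the tool's x, y, z in m; "wx", "wy", "wz": the turn, a rotation vector about the tool's x, y, z in degrees; "grip": the opening, from 0 (shut) to 1 (fully open). In form: [{"x": .., "y": .., "z": .., "wx": .., "wy": .., "wz": .., "grip": ..}, ...]. A call has 1 to 20 rows; each row shifts and turns the commanded pose from where the row before left it, along the tool's axes as they then stand; what a row does not reach is not made up. A row lasts 1/8 s, in which the tool goes at most 62.5 mm and 10.7 degrees, less where a joint would pass 70% of its speed; a pose out of reach is approached as far as the arm can. A call is refused whole if a number of a shift passes 0.0625 or a number of a turn 10.7, either way. A call with a gripper value outside its range is refused whole. The fingers move at their own pace and stop on an object; "squeeze" is the grip in N (left out, the last holds). Time passes only in rows, so rows that do not move let the fingers close. It gives the time, the measured TCP pose, the force and the opening at its end, in the units of the state.
- manip.read_state(): the state, without advancing time (a new reading comes with each control period).
- manip.camera(name): name is "side" or "top"; returns (picture, depth): 420x560x3 uint8, red, green, blue; 420x560 float32, mm along the optical axis (not along the pixel's ray), 0 where there is no reading.
- manip.camera_info(name): a dict with "intrinsics" (3x3 intrinsics, pixels), "k1" (the pictures are not rectified: a ray, as slopes to the right and down, at radius r is drawn at 1 + k1 r^2 times it, then the intrinsics apply), "camera_from_world" (4x4, takes a point from world to camera coordinates). Camera axes: x right, y up, looking along -z (the intrinsics and any distortion apply to the point x, -y, -z); pixel columns grow to the right and rows downward; lengths in mm; the calibration is good to about 2 mm. A picture is of the moment at which its call begins. camera_info takes no time and is no camera call.
- manip.sign_off(): hands the job in, once; it reports no verdict.
The state is a dict: "clock": time; "joints": joint angles; "qd": joint speeds; "effort": joint torques, N m; "eef_pos": TCP position; "eef_rot": TCP orientation; "wrist_force": force on the tool from outside, world axes, zero at the start; "moment": the same for the moment, N m; "finger_gap": finger opening in mm.
Only numpy, scipy, OpenCV 4.12 (cv2) and the standard library are available. Lean on these libraries where they do the work, as an engineer would, in place of code of your own. Each camera call takes 0.05 s, during which the arm holds its last target.

TASK

Slide the acacia cutting board, with the empty coconut half-shell riding on it, over the worktop until its far end lies square to the worktop's far edge and juts out about 3 cm above the middle of the grey scrap tub's width. Then push the shell off that end of the board so that it drops into the tub below. Leave the board lying flat there, jutting out over the tub, and do not disturb the other things.

Things in the scene. Friction and masses are not known exactly. Their poses are not given: they have to be found in the camera images.
- board: slim acacia cutting board, loose: 180 long (its x) x 120 wide (its y) x 12 mm thick, about 0.35 kg, brown with darker stripes along it; origin at the centre of its underside, z up. At the start its x points away from the robot within 0.4 rad. The shell covers its far half; the near half of its top (90 to 15 mm behind the centre) is free. Pressed down there with 10 to 20 N by the fingertips, it slides along with them (good grip on top, smooth underside).
- board_front (a point): middle of the upper edge of the board's far end: 90 mm along the board's +x from its centre and 12 mm above its underside; axes as the board's
- coconut_center (a point): centre, half-way up, of the loose half coconut shell: a hollow brown dome, cut side down on the board, 90 mm across its foot, 44 mm high, about 0.11 kg; the point is on its axis, 22 mm above the cut rim. Sides nearly upright for the lowest 15 mm, then rounding off; too wide to grip, it slides on the board when pushed low down. At first about 40 mm along +x from the board's centre.
- tub: grey plastic open scrap tub, fixed, on a low bench below the worktop's far edge: 240 (its x) x 300 (its y) x 160 mm high, walls 5 mm; origin at the centre of its underside, 220 mm below the worktop surface, so its rim lies 60 mm below the worktop surface. Its x axis is the world's x; its near wall is more or less below the worktop's edge.
- worktop_edge (a point): a point on the upper corner of the worktop's straight far edge, which runs along the world's y at x = 0.66 m; the worktop surface is at z = 0 and 35 mm thick
- spice_jar: bystander: glass spice jar with red lid, 50 mm across, 95 mm high, origin at the centre of its foot
- tin: bystander: food tin 68 mm across, 90 mm high, origin at the centre of its foot
- saucer: bystander: blue saucer 140 mm across, 20 mm high, origin at the centre of its foot
- ladle: bystander: stainless ladle lying on the worktop, bowl 82 mm across and 28 mm high with the origin at the centre of its underside; the handle runs 260 mm along the ladle's -x, at most 31 mm high
- mug: bystander: white mug 80 mm across, 90 mm high, handle to its +y, origin at the centre of its foot
There are look-alikes about, which are no part of the job. Several things look just like the board: the one meant starts farthest to the robot's right. What is shaped like the part that bears coconut_center but red is not meant.

How it is judged (in metres and radians):
On the way, in this order (a step that is already met when the one before it is completed fails the run):
1. the board lies flat, its far end jutting 5 to 60 mm over the worktop's edge, within 40 mm sideways of the tub's middle and within 0.2 rad of square, the shell still standing on it (world x of board_front between 0.665 and 0.72 m and angle between board's own z axis and vertical below 0.06 rad and height (world z) of board between -0.006 and 0.008 m and y of board_front in the frame of tub between -0.04 and 0.04 m and angle between the x axis of board and the x axis of tub, either way round below 0.2 rad and z of coconut_center in the frame of board between 0.028 and 0.04 m and x of coconut_center in the frame of board between -0.09 and 0.085 m and y of coconut_center in the frame of board between -0.06 and 0.06 m and linear speed of board below 0.02 m/s), for 0.2 s.
2. the shell lies in the tub (x of coconut_center in the frame of tub between -0.118 and 0.118 m and y of coconut_center in the frame of tub between -0.148 and 0.148 m and z of coconut_center in the frame of tub between 0 and 0.11 m), for 0.2 s.
At the end, for the whole second after the job is handed in: the shell lies down in the tub (its centre at least 50 mm below the tub's rim); the board lies flat and still on the worktop, its far end jutting 5 to 60 mm over the edge, within 50 mm sideways of the tub's middle and within 0.25 rad of square (all of step 2 and world x of board_front between 0.665 and 0.72 m and angle between board's own z axis and vertical below 0.06 rad and height (world z) of board between -0.006 and 0.008 m and y of board_front in the frame of tub between -0.05 and 0.05 m and angle between the x axis of board and the x axis of tub, either way round below 0.25 rad and linear speed of board below 0.02 m/s); the robot touches nothing.
It fails at once if the spice jar, tin, saucer, ladle or mug is shifted more than 30 mm (distance of any of spice_jar, tin, saucer, ladle, mug from where it was at the start of the episode above 0.03 m).
It fails at once if the board falls off the worktop or is tipped up by more than about 17 degrees (angle between board's own z axis and vertical above 0.3 rad or height (world z) of board below -0.04 m).
It also fails if it takes over 48 s, if anything falls off the work surface, if the arm or the gripper's body presses on something with over 40 N, if the wrist force passes 120 N, or if a joint passes its speed limit or range.

## Working session

There is one attempt and no reset: what is moved stays moved. The work goes in short steps, Python scripts to look and compute and a tool call to move; the robot and the scene stay as the last step left them, time stands still between calls to the robot, and variables do not carry over. Pictures are saved under pics/ and viewed, and the job is handed in when it is done.

Besides the shell and the picture viewer there is one more tool, called after "Emit:" as name(argument=value, ...) on one line, values as JSON. play_rows: Moves the arm, as the interface text tells. Its arguments: {"type":"object","properties":{"commands":{"type":"array"},"squeeze":{"type":"number"}},"required":["commands"]}

```bash
mkdir -p pics; ls; python3 - <<'E'
from cell import manip
import cv2, numpy as np
print(manip.read_state())
for n in ("side","top"):
    p,d=manip.camera(n); cv2.imwrite(f"pics/{n}0.png",p[:,:,::-1]); np.savez(f"{n}0.npz",p=p,d=d)
    i=manip.camera_info(n); print(n,i)
E
```

```text
pics
{'clock': 0.0, 'joints': array([ 1.21838127e+00,  3.00491762e-01,  1.52157400e+00, -2.13703909e-05,
        1.32071683e+00, -6.66195704e-02]), 'qd': array([ 0.0003928 ,  0.0007268 ,  0.00081302,  0.000779  ,  0.00108018,
       -0.00029503]), 'effort': array([ 7.18983938e-04, -5.31808376e+01, -3.52740490e+01,  7.08535127e-02,
        2.45311571e-02, -8.36211211e-05]), 'eef_pos': array([154.9831226 , 527.43559545, 204.87799688]), 'eef_rot': array([-3.14040397e+00, -5.85613956e-05,  2.85580243e+00]), 'wrist_force': array([0.06077383, 0.38049934, 0.102696  ]), 'moment': array([-0.00441166,  0.01229596, -0.06349209]), 'finger_gap': 94.10791225283735}
side {'intrinsics': array([[500.63366257,   0.        , 287.13663497],
       [  0.        , 500.63366257, 213.90041754],
       [  0.        ,   0.        ,   1.        ]]), 'k1': -0.09997348344242149, 'camera_from_world': array([[-9.80943596e-01, -1.92911286e-01,  2.31278521e-02,
         5.17837419e+02],
       [ 1.47747905e-01, -6.63341661e-01,  7.33585985e-01,
        -3.42870152e+01],
       [-1.26175348e-01,  7.23023566e-01,  6.79202993e-01,
        -1.11570733e+03],
       [ 0.00000000e+00,  0.00000000e+00,  0.00000000e+00,
         1.00000000e+00]])}
top {'intrinsics': array([[381.81694447,   0.        , 273.4217174 ],
       [  0.        , 381.81694447, 211.77807999],
       [  0.        ,   0.        ,   1.        ]]), 'k1': -0.09697521890196449, 'camera_from_world': array([[-2.24448885e-04, -9.99977940e-01,  6.63840738e-03,
        -1.66034014e+01],
       [ 9.80686917e-01,  1.07825744e-03,  1.95581208e-01,
        -5.29285331e+02],
       [-1.95584052e-01,  6.55409725e-03,  9.80665041e-01,
        -8.84147931e+02],
       [ 0.00000000e+00,  0.00000000e+00,  0.00000000e+00,
         1.00000000e+00]])}
```

View pics/top0.png

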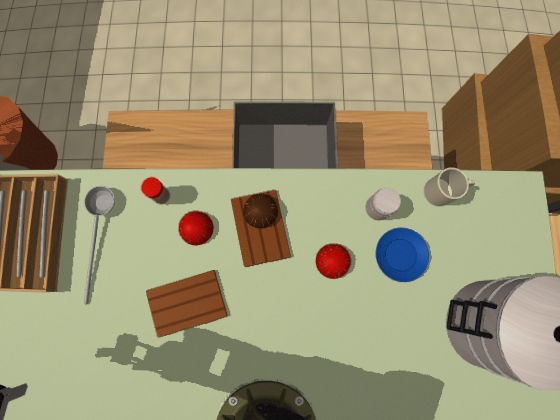

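View pics/side0.png

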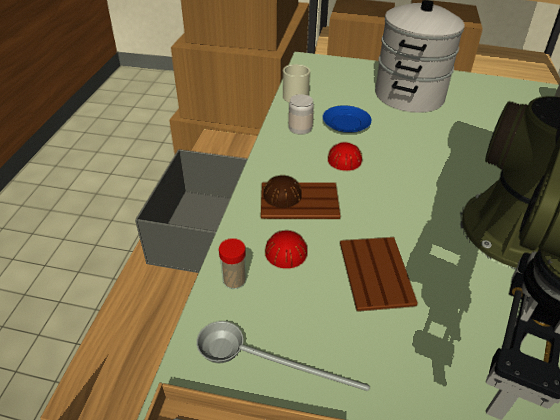

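The top view shows the meant board at about (261,228) with the brown shell at (261,210). The look-alike board is at (187,303), red domes are at (196,228) and (333,261), and the tub spans columns 234–336. Next I measure these.

```bash
cat > h.py <<'E'
import cv2, numpy as np
from cell import manip
def rays(n,uv):
    i=manip.camera_info(n);K=i["intrinsics"];T=i["camera_from_world"]
    q=cv2.undistortPoints(np.array(uv,float).reshape(-1,1,2),K,np.array([i["k1"],0,0,0,0.]),None,None).reshape(-1,2)
    d=np.c_[q[:,0],-q[:,1],-np.ones(len(q))]
    return -T[:3,:3].T@T[:3,3], d@T[:3,:3]
def plane(n,uv,z):
    c,d=rays(n,uv); return c+d*((z-c[2])/d[:,2])[:,None]
def deep(n,uv,D):
    c,d=rays(n,uv); u=np.array(uv,int); return c+d*D[u[:,1],u[:,0]][:,None]
def proj(n,P):
    i=manip.camera_info(n);T=i["camera_from_world"];K=i["intrinsics"]
    p=np.atleast_2d(P)@T[:3,:3].T+T[:3,3]; a=p[:,0]/-p[:,2];b=-p[:,1]/-p[:,2]
    s=1+i["k1"]*(a*a+b*b); return np.c_[K[0,0]*a*s+K[0,2],K[1,1]*b*s+K[1,2]]
def world(n,D):
    h,w=D.shape; u=np.indices((h,w))[::-1].reshape(2,-1).T
    c,d=rays(n,u); return (c+d*D.reshape(-1,1)).reshape(h,w,3)
def board(n,p,D,roi):
    """points on board top by height and colour -> min area rect (world)"""
    W=world(n,D); hsv=cv2.cvtColor(p,cv2.COLOR_RGB2HSV)
    x0,x1,y0,y1=roi
    m=(W[...,0]>x0)&(W[...,0]<x1)&(W[...,1]>y0)&(W[...,1]<y1)&(hsv[...,1]>110)&((hsv[...,0]<22)|(hsv[...,0]>170))&(p[...,1]<p[...,0]*0.75)
    return W,m
E
python3 - <<'E'
from h import *
for n,L in (("top",[(196,228),(333,261),(153,187),(386,205),(100,202),(261,210)]),):
    z=np.load(n+"0.npz");p,D=z["p"],z["d"]
    W=world(n,D)
    for u,v in L: print((u,v),W[v,u].round())
    W,m=board(n,p,D,(380,680,-80,75))
    hb=m&(W[...,2]<18)&(W[...,2]>4)
    print(hb.sum(),np.median(W[hb][:,2]))
    cs,_=cv2.findContours(m.astype(np.uint8),cv2.RETR_EXTERNAL,cv2.CHAIN_APPROX_NONE)
    c=max(cs,key=cv2.contourArea)
    pts=plane(n,c.reshape(-1,2),12)
    q=W[hb]; print("hb rect",cv2.minAreaRect(q[:,:2].astype(np.float32)), cv2.boxPoints(cv2.minAreaRect(q[:,:2].astype(np.float32))))
    r=cv2.minAreaRect(pts[:,:2].astype(np.float32)); print("contour",r)
    dome=(W[...,2]>22)&(W[...,2]<60)&(W[...,0]>450)&(W[...,0]<640)&(W[...,1]>-30)&(W[...,1]<75)
    q=W[dome]; print("dome",dome.sum(),q.mean(0),q.min(0),q.max(0), q[q[:,2]>35].mean(0))
    v=p.copy(); v[hb]=[0,255,0]; v[dome]=[0,0,255]
    cv2.imwrite("pics/mask1.png",cv2.resize(v[80:300,130:410],None,fx=2.5,fy=2.5,interpolation=0)[...,::-1])
    # tub rim
    rim=(abs(W[...,2]+60)<8)&(W[...,0]>640)&(W[...,0]<930)&(abs(W[...,1])<260)
    q=W[rim];print("rim",len(q),np.percentile(q[:,:2],[0,2,50,98,100],axis=0).round())
    fl=(W[...,2]<-190)&(W[...,2]>-225)&(W[...,0]>650)&(W[...,0]<920)&(abs(W[...,1])<200)
    q=W[fl];print("floor",len(q),np.percentile(q[:,:2],[0,2,50,98,100],axis=0).round())
E
```

```text
(196, 228) [490. 174.  45.]
(333, 261) [ 410. -161.   42.]
(153, 187) [580. 270.  99.]
(386, 205) [ 539. -285.   89.]
(100, 202) [565. 441.   4.]
(261, 210) [533.  14.  55.]
2121 11.819771264645055
hb rect ((497.3291015625, 17.89496612548828), (177.49110412597656, 118.41914367675781), 12.07668399810791) [[398.15976   57.226734]
 [422.93552  -58.571606]
 [596.4984   -21.436802]
 [571.72266   94.36154 ]]
contour ((497.1555480957031, 17.86534881591797), (177.39100646972656, 118.16500854492188), 12.101921081542969)
dome 928 [535.58845381  16.73971887  45.92262976] [496.19363358 -25.63368286  22.01930415] [582.72925464  60.39648369  59.99094601] [537.03659288  16.51282639  48.81423973]
rim 485 [[ 680. -200.]
 [ 687. -199.]
 [ 873.  -34.]
 [ 885.  101.]
 [ 887.  102.]]
floor 5392 [[ 727. -196.]
 [ 733. -191.]
 [ 811.   -4.]
 [ 902.  193.]
 [ 920.  200.]]
```

View pics/mask1.png

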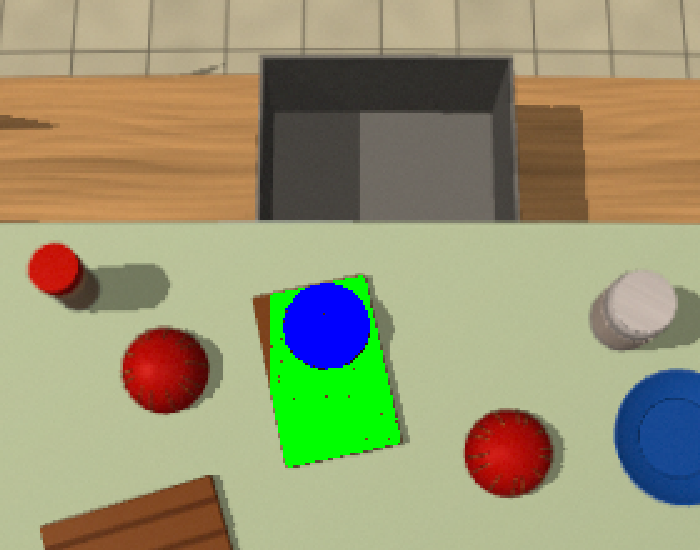

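```bash
python3 - <<'E'
from h import *
L=[(233.5,102.5),(335.5,102.5),(233,165),(337,165)]
print(plane("top",L,-60).round(1))
print(proj("top",[[660,0,0],[660,100,0]]))
z=np.load("top0.npz");p=z["p"]
cv2.imwrite("pics/tub1.png",cv2.resize(p[95:175,225:345],None,fx=6,fy=6,interpolation=0)[...,::-1])
E
```

```text
[[ 879.8  100.4  -60. ]
 [ 881.3 -200.7  -60. ]
 [ 686.4   97.1  -60. ]
 [ 687.2 -197.5  -60. ]]
[[267.11769741 167.38377686]
 [229.51337159 167.37083935]]
```

View pics/tub1.png

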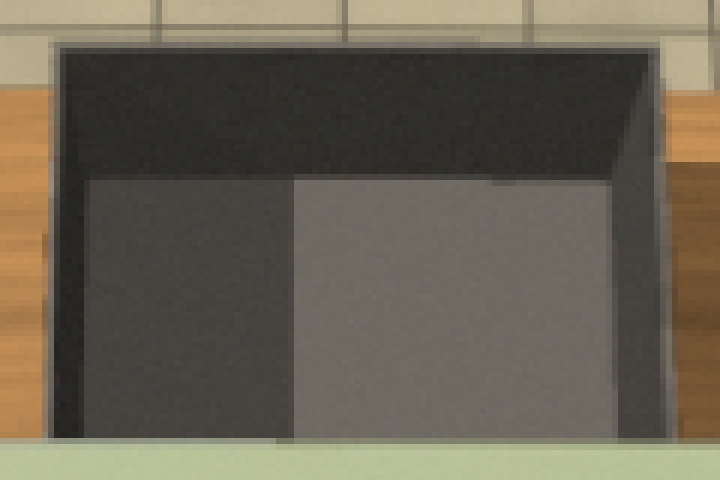

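Tub middle is at y = -50 (rim runs from -200 to 100, so 300 wide, which matches). The board is centred at (497,18) with yaw 12.1°. The shell is at (537,17). I go above the board's near half, at about (448,7.5), and turn the jaws across it.

Emit:
play_rows(commands=[{"x": -0.0267,"y": -0.026,"grip": 0.5},{"x": -0.0267,"y": -0.026},{"x": -0.0267,"y": -0.026},{"x": -0.0267,"y": -0.026},{"x": -0.0267,"y": -0.026},{"x": -0.0267,"y": -0.026},{"x": -0.0267,"y": -0.026},{"x": -0.0267,"y": -0.026},{"x": -0.0267,"y": -0.026},{"x": -0.0267,"y": -0.026},{"x": -0.0267,"y": -0.026},{"x": -0.0267,"y": -0.026},{"x": -0.0267,"y": -0.026},{"x": -0.0267,"y": -0.026},{"x": -0.0267,"y": -0.026},{"x": -0.0267,"y": -0.026},{"wz": -7.1},{"wz": -7.1},{"wz": -7.1},{"wz": -7.2}])

```text
$.commands[0]: bad value
```

Emit:
play_rows(commands=[{"x": -0.0267,"y": -0.026,"z": 0,"wx": 0,"wy": 0,"wz": 0,"grip": 0.5}])

```text
clock: 0.22
eef_pos: [172.8, 495.4, 204.7]
eef_rot: [-3.141, -0.0, 2.858]
wrist_force: [0.5, -0.4, -0.1]
finger_gap: 87.5
```

All keys are needed in every row.

Emit:
play_rows(commands=[{"x": -0.0267,"y": -0.026,"z": 0,"wx": 0,"wy": 0,"wz": 0,"grip": 0.5},{"x": -0.0267,"y": -0.026,"z": 0,"wx": 0,"wy": 0,"wz": 0,"grip": 0.5},{"x": -0.0267,"y": -0.026,"z": 0,"wx": 0,"wy": 0,"wz": 0,"grip": 0.5},{"x": -0.0267,"y": -0.026,"z": 0,"wx": 0,"wy": 0,"wz": 0,"grip": 0.5},{"x": -0.0267,"y": -0.026,"z": 0,"wx": 0,"wy": 0,"wz": 0,"grip": 0.5},{"x": -0.0267,"y": -0.026,"z": 0,"wx": 0,"wy": 0,"wz": 0,"grip": 0.5},{"x": -0.0267,"y": -0.026,"z": 0,"wx": 0,"wy": 0,"wz": 0,"grip": 0.5},{"x": -0.0267,"y": -0.026,"z": 0,"wx": 0,"wy": 0,"wz": 0,"grip": 0.5},{"x": -0.0267,"y": -0.026,"z": 0,"wx": 0,"wy": 0,"wz": 0,"grip": 0.5},{"x": -0.0267,"y": -0.026,"z": 0,"wx": 0,"wy": 0,"wz": 0,"grip": 0.5},{"x": -0.0267,"y": -0.026,"z": 0,"wx": 0,"wy": 0,"wz": 0,"grip": 0.5},{"x": -0.0267,"y": -0.026,"z": 0,"wx": 0,"wy": 0,"wz": 0,"grip": 0.5},{"x": -0.0267,"y": -0.026,"z": 0,"wx": 0,"wy": 0,"wz": 0,"grip": 0.5},{"x": -0.0267,"y": -0.026,"z": 0,"wx": 0,"wy": 0,"wz": 0,"grip": 0.5},{"x": -0.0267,"y": -0.026,"z": 0,"wx": 0,"wy": 0,"wz": 0,"grip": 0.5},{"x": 0,"y": 0,"z": 0.03,"wx": 0,"wy": 0,"wz": -7.1,"grip": 0.5},{"x": 0,"y": 0,"z": 0.04,"wx": 0,"wy": 0,"wz": -7.1,"grip": 0.5},{"x": 0,"y": 0,"z": 0.04,"wx": 0,"wy": 0,"wz": -7.1,"grip": 0.5},{"x": 0,"y": 0,"z": 0.03,"wx": 0,"wy": 0,"wz": -7.2,"grip": 0.5},{"x": 0,"y": 0,"z": 0,"wx": 0,"wy": 0,"wz": 0,"grip": 0.5}])

```text
clock: 2.72
eef_pos: [446.4, 8.2, 64.0]
eef_rot: [3.14, -0.004, -2.931]
wrist_force: [0.4, 0.0, 0.4]
finger_gap: 47.3
```

Emit:
play_rows(commands=[{"x": 0,"y": 0,"z": 0.02,"wx": 0,"wy": 0,"wz": 0,"grip": 0.5},{"x": 0,"y": 0,"z": 0.016,"wx": 0,"wy": 0,"wz": 0,"grip": 0.5},{"x": 0,"y": 0,"z": 0.01,"wx": 0,"wy": 0,"wz": 0,"grip": 0.5},{"x": 0,"y": 0,"z": 0.004,"wx": 0,"wy": 0,"wz": 0,"grip": 0.5},{"x": 0,"y": 0,"z": 0,"wx": 0,"wy": 0,"wz": 0,"grip": 0.5}])

```text
clock: 3.35
eef_pos: [447.9, 8.1, 15.9]
eef_rot: [-3.141, 0.0, -2.931]
wrist_force: [0.9, -0.7, 0.1]
finger_gap: 47.3
```

Emit:
play_rows(commands=[{"x": 0,"y": 0,"z": 0.001,"wx": 0,"wy": 0,"wz": 0,"grip": 0.5},{"x": 0,"y": 0,"z": 0,"wx": 0,"wy": 0,"wz": 0,"grip": 0.5}])

```text
clock: 3.6
eef_pos: [447.8, 8.1, 14.7]
eef_rot: [-3.141, 0.0, -2.93]
wrist_force: [-0.4, -0.5, 0.7]
finger_gap: 47.2
```

Emit:
play_rows(commands=[{"x": 0,"y": 0,"z": 0.0015,"wx": 0,"wy": 0,"wz": 0,"grip": 0.5},{"x": 0,"y": 0,"z": 0,"wx": 0,"wy": 0,"wz": 0,"grip": 0.5}])

```text
clock: 3.85
eef_pos: [447.6, 8.1, 12.9]
eef_rot: [3.142, -0.0, -2.93]
wrist_force: [-0.2, 0.4, -0.7]
finger_gap: 47.1
```

Emit:
play_rows(commands=[{"x": 0,"y": 0,"z": 0.001,"wx": 0,"wy": 0,"wz": 0,"grip": 0.5},{"x": 0,"y": 0,"z": 0,"wx": 0,"wy": 0,"wz": 0,"grip": 0.5}])

```text
clock: 4.1
eef_pos: [447.8, 8.1, 12.3]
eef_rot: [-3.142, 0.0, -2.93]
wrist_force: [-2.1, -1.0, 6.0]
finger_gap: 46.8
```

Emit:
play_rows(commands=[{"x": 0,"y": 0,"z": 0.0007,"wx": 0,"wy": 0,"wz": 0,"grip": 0.5},{"x": 0,"y": 0,"z": 0,"wx": 0,"wy": 0,"wz": 0,"grip": 0.5}])

```text
clock: 4.35
eef_pos: [448.1, 8.1, 12.2]
eef_rot: [-3.141, 0.001, -2.93]
wrist_force: [-5.1, -0.7, 16.5]
finger_gap: 47.0
```

Emit:
play_rows(commands=[{"x": 0,"y": 0,"z": 0,"wx": 0,"wy": 0,"wz": 1,"grip": 0.5},{"x": 0,"y": 0,"z": 0,"wx": 0,"wy": 0,"wz": 2,"grip": 0.5},{"x": 0,"y": 0,"z": 0,"wx": 0,"wy": 0,"wz": 2,"grip": 0.5},{"x": 0,"y": 0,"z": 0,"wx": 0,"wy": 0,"wz": 2,"grip": 0.5},{"x": 0,"y": 0,"z": 0,"wx": 0,"wy": 0,"wz": 2,"grip": 0.5},{"x": 0,"y": 0,"z": 0,"wx": 0,"wy": 0,"wz": 2,"grip": 0.5},{"x": 0,"y": 0,"z": 0,"wx": 0,"wy": 0,"wz": 1.1,"grip": 0.5},{"x": 0,"y": 0,"z": 0,"wx": 0,"wy": 0,"wz": 0,"grip": 0.5}])

```text
clock: 5.35
eef_pos: [448.7, 8.2, 12.2]
eef_rot: [-3.142, 0.003, -3.141]
wrist_force: [0.2, 1.2, 11.3]
finger_gap: 47.2
```

Emit:
play_rows(commands=[{"x": -0.002,"y": -0.001,"z": 0,"wx": 0,"wy": 0,"wz": 0,"grip": 0.5},{"x": -0.004,"y": -0.002,"z": 0,"wx": 0,"wy": 0,"wz": 0,"grip": 0.5},{"x": -0.006,"y": -0.0035,"z": 0,"wx": 0,"wy": 0,"wz": 0,"grip": 0.5},{"x": -0.006,"y": -0.0035,"z": 0,"wx": 0,"wy": 0,"wz": 0,"grip": 0.5},{"x": -0.004,"y": -0.003,"z": 0,"wx": 0,"wy": 0,"wz": 0,"grip": 0.5}])

```text
clock: 5.98
eef_pos: [470.5, -4.8, 12.2]
eef_rot: [3.141, 0.001, -3.141]
wrist_force: [-3.2, 2.9, 15.3]
finger_gap: 46.9
```

```bash
cat > look.py <<'E'
from h import *
import sys
n="top"; k=sys.argv[1]
p,D=manip.camera(n); W,m=board(n,p,D,(380,720,-140,105))
ps,Ds=manip.camera("side")
cv2.imwrite(f"pics/side{k}.png",ps[...,::-1]); np.savez(f"side{k}.npz",p=ps,d=Ds)
np.savez(f"top{k}.npz",p=p,d=D)
m&=(W[...,2]<18)&(W[...,2]>5)
q=W[m][:,:2].astype(np.float32); r=cv2.minAreaRect(q);print("board",m.sum(),r); print(cv2.boxPoints(r))
hsv=cv2.cvtColor(p,cv2.COLOR_RGB2HSV)
d=(W[...,2]>24)&(W[...,2]<60)&(W[...,0]>450)&(W[...,0]<760)&(abs(W[...,1]+20)<110)&(p.max(2)<130)&(p[...,0]>p[...,2]+12)
q=W[d]; 
if len(q): print("dome",d.sum(),q.min(0),q.max(0),"fit",cv2.minEnclosingCircle(q[:,:2].astype(np.float32)))
v=p.copy(); v[m]=[0,255,0]; v[d]=[0,0,255]
a=np.hstack([p[80:290,150:370],v[80:290,150:370]])
cv2.imwrite(f"pics/look{k}.png",cv2.resize(a,None,fx=1.8,fy=1.8,interpolation=0)[...,::-1])
E
python3 look.py 2
```

```text
board 307 ((523.0574951171875, -73.43855285644531), (296.13458251953125, 103.94149017333984), 43.533477783203125)
[[ 379.9165   -137.74675 ]
 [ 451.50916  -213.10143 ]
 [ 666.1985     -9.130356]
 [ 594.60583    66.22432 ]]
dome 376 [558.68426697 -56.07655638  27.32427942] [603.559188    25.0179843   59.08662611] fit ((569.4940185546875, -15.39264965057373), 40.81902313232422)
```

View pics/look2.png

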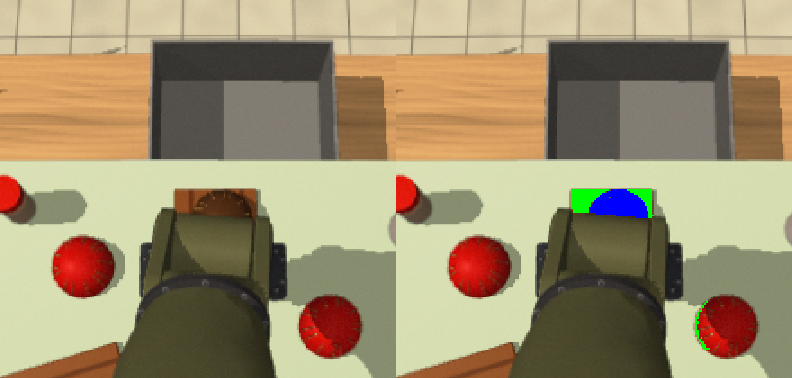

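View pics/side2.png

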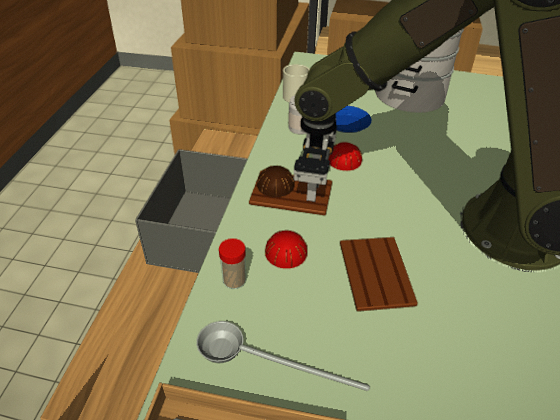

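The board followed and looks square, with the shell still on it. I'll check its front edge numbers from the saved picture.

```bash
cat > front.py <<'E'
from h import *
import sys
z=np.load(f"top{sys.argv[1]}.npz");p,D=z["p"],z["d"];W=world("top",D)
ok=(W[...,2]>4)&(W[...,2]<60)&(W[...,0]>540)&(W[...,0]<740)&(W[...,1]>-125)&(W[...,1]<75)&(p[...,0]>p[...,2]+25)&(p.max(2)<190)
fl=ok&(W[...,2]<18)
q=W[fl]; print(len(q),np.percentile(q,[0,1,50,99,100],axis=0).round(1))
for c in np.unique(np.where(fl)[1])[::6]:
    r=np.where(fl[:,c])[0].min(); print(c,r,plane("top",[(c,r-.0)],12).round(1))
E
python3 front.py 2
```

```text
336 [[549.9 -65.3   5.8]
 [568.  -65.1   7.1]
 [599.8  20.8  11.5]
 [612.   54.6  15. ]
 [612.1  54.7  15.9]]
246 186 [[605.5  54.5  12. ]]
252 184 [[610.9  39.   12. ]]
258 184 [[610.9  23.4  12. ]]
264 184 [[610.9   7.8  12. ]]
270 184 [[610.9  -7.8  12. ]]
276 184 [[611.  -23.4  12. ]]
282 184 [[611. -39.  12.]]
288 184 [[611.  -54.6  12. ]]
```

Front is at (611,-5) and square, as expected. Remaining travel is +78 in x and -45 in y.

Emit:
play_rows(commands=[{"x": -0.002,"y": -0.001,"z": 0,"wx": 0,"wy": 0,"wz": 0,"grip": 0.5},{"x": -0.004,"y": -0.002,"z": 0,"wx": 0,"wy": 0,"wz": 0,"grip": 0.5},{"x": -0.006,"y": -0.004,"z": 0,"wx": 0,"wy": 0,"wz": 0,"grip": 0.5},{"x": -0.006,"y": -0.004,"z": 0,"wx": 0,"wy": 0,"wz": 0,"grip": 0.5},{"x": -0.006,"y": -0.004,"z": 0,"wx": 0,"wy": 0,"wz": 0,"grip": 0.5},{"x": -0.006,"y": -0.004,"z": 0,"wx": 0,"wy": 0,"wz": 0,"grip": 0.5},{"x": -0.006,"y": -0.004,"z": 0,"wx": 0,"wy": 0,"wz": 0,"grip": 0.5},{"x": -0.006,"y": -0.004,"z": 0,"wx": 0,"wy": 0,"wz": 0,"grip": 0.5}])

```text
clock: 7.08
eef_pos: [512.4, -31.8, 12.2]
eef_rot: [3.142, 0.001, -3.141]
wrist_force: [-3.3, 2.8, 13.2]
finger_gap: 46.7
```

Emit:
play_rows(commands=[{"x": -0.006,"y": -0.004,"z": 0,"wx": 0,"wy": 0,"wz": 0,"grip": 0.5},{"x": -0.006,"y": -0.004,"z": 0,"wx": 0,"wy": 0,"wz": 0,"grip": 0.5},{"x": -0.006,"y": -0.004,"z": 0,"wx": 0,"wy": 0,"wz": 0,"grip": 0.5},{"x": -0.006,"y": -0.003,"z": 0,"wx": 0,"wy": 0,"wz": 0,"grip": 0.5},{"x": -0.006,"y": -0.002,"z": 0,"wx": 0,"wy": 0,"wz": 0,"grip": 0.5},{"x": -0.004,"y": -0.001,"z": 0,"wx": 0,"wy": 0,"wz": 0,"grip": 0.5},{"x": -0.002,"y": 0,"z": 0,"wx": 0,"wy": 0,"wz": 0,"grip": 0.5},{"x": 0,"y": 0,"z": 0,"wx": 0,"wy": 0,"wz": 0,"grip": 0.5},{"x": 0,"y": 0,"z": 0,"wx": 0,"wy": 0,"wz": 0,"grip": 0.5}])

```text
clock: 8.2
eef_pos: [548.4, -50.0, 12.3]
eef_rot: [-3.141, 0.002, -3.141]
wrist_force: [-1.1, -0.3, 10.8]
finger_gap: 47.2
```

```bash
python3 look.py 3; python3 front.py 3
```

```text
board 31 ((682.2967529296875, -95.07846069335938), (27.111318588256836, 8.57374095916748), 84.34798431396484)
[[ 676.6957   -108.14603 ]
 [ 685.2278   -108.99042 ]
 [ 687.8978    -82.010895]
 [ 679.3657    -81.166504]]
dome 29 [669.38891413 -85.13581461  28.72943929] [681.77580785 -49.24013791  48.62402133] fit ((676.8975830078125, -67.18797302246094), 18.599069595336914)
53 [[ 677.  -111.2    6.6]
 [ 677.1 -111.2    7.5]
 [ 685.   -94.9   11.2]
 [ 689.   -35.5   15.2]
 [ 689.   -34.1   15.3]]
280 156 [[687.7 -34.1  12. ]]
296 156 [[687.8 -76.4  12. ]]
302 156 [[687.9 -92.3  12. ]]
308 156 [[ 688.  -108.2   12. ]]
```

View pics/look3.png

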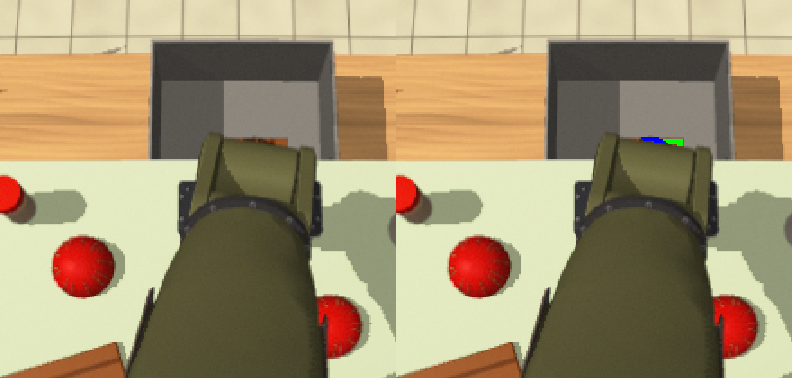

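View pics/side3.png

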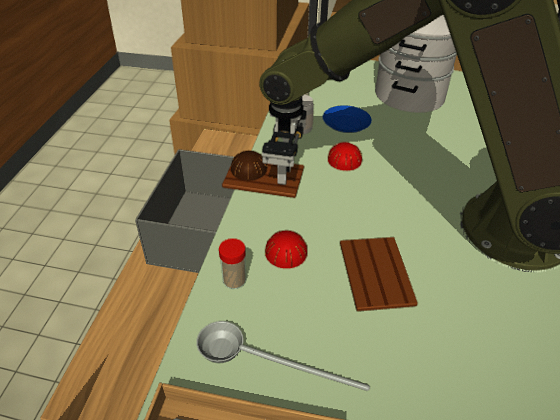

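Front at about x=689, right corner at y=-111, so the mid is about -51. The board is square and the shell stands on it, at (247,165) in the side view. I'll lift off and find the shell's centre from the side depth.

Emit:
play_rows(commands=[{"x": 0,"y": 0,"z": -0.002,"wx": 0,"wy": 0,"wz": 0,"grip": 0.5},{"x": 0,"y": 0,"z": -0.002,"wx": 0,"wy": 0,"wz": 0,"grip": 0.5},{"x": 0,"y": 0,"z": 0,"wx": 0,"wy": 0,"wz": 0,"grip": 0.5},{"x": 0,"y": 0,"z": 0,"wx": 0,"wy": 0,"wz": 0,"grip": 0.5}])

```text
clock: 8.8
eef_pos: [547.6, -49.8, 15.1]
eef_rot: [3.142, -0.0, -3.141]
wrist_force: [-0.7, -0.0, -0.7]
finger_gap: 47.1
```

```bash
python3 look.py 4 >/dev/null; python3 front.py 4|tail -3; python3 - <<'E'
from h import *
from scipy.optimize import least_squares
for k in "034":
    z=np.load(f"side{k}.npz");p,D=z["p"],z["d"];W=world("side",D)
    x0=(490,590) if k=="0" else (580,700)
    yl=(-40,75) if k=="0" else (-125,10)
    base=(D>0)&(W[...,0]>x0[0])&(W[...,0]<x0[1])&(W[...,1]>yl[0])&(W[...,1]<yl[1])&(p.max(2)<130)
    for lo,hi in ((15,27),):
        q=W[base&(W[...,2]>lo)&(W[...,2]<hi)]
        f=least_squares(lambda c:np.hypot(q[:,0]-c[0],q[:,1]-c[1])-45,q[:,:2].mean(0)-[0,20],loss="soft_l1",f_scale=2)
        print(k,len(q),f.x,np.sqrt(np.mean(f.fun**2)),q.min(0),q.max(0))
    q=W[base&(W[...,2]>45)]; print("top",len(q),q.mean(0),q.max(0))
    # board left edge / front corner
    b=(D>0)&(abs(W[...,2]-12)<3)&(W[...,0]>x0[0]-110)&(W[...,0]<x0[1]+20)&(W[...,1]>yl[0])&(W[...,1]<yl[1]+40)&(p[...,0]>p[...,2]+25)
    q=W[b]; print("board",np.percentile(q,[0.5,99.5],axis=0).round(1).tolist())
E
```

```text
283 156 [[687.7 -42.   12. ]]
299 156 [[687.9 -84.3  12. ]]
305 156 [[ 687.9 -100.2   12. ]]
0 212 [536.72184516  13.32419895] 5.304637138983786 [490.0944046  -36.19143417  15.00451416] [588.01651294  74.97805981  26.85095598]
top 464 [535.04883325  24.02594641  52.35731476] [571.47028811  54.24666992  60.67389078]
board [[399.2, -39.4, 9.3], [588.9, 90.2, 15.0]]
3 209 [636.91100895 -63.26960039] 10.09595751057513 [580.2404066  -83.68918684  15.00253309] [683.31285709   8.14413943  26.94290323]
top 477 [623.22456974 -41.59855861 103.04627448] [671.16875365   5.1315169  311.93993307]
board [[506.8, -110.6, 9.2], [685.4, 8.7, 14.9]]
4 194 [636.36035519 -63.62110265] 7.884196278099463 [580.06473784 -96.28647202  15.00238329] [679.87125552   7.22244597  26.88093509]
top 467 [623.88893997 -41.81246097  99.94295321] [669.7612877    4.60069432 313.85586012]
board [[507.0, -108.9, 9.2], [684.9, 8.9, 15.0]]
```

View pics/side4.png

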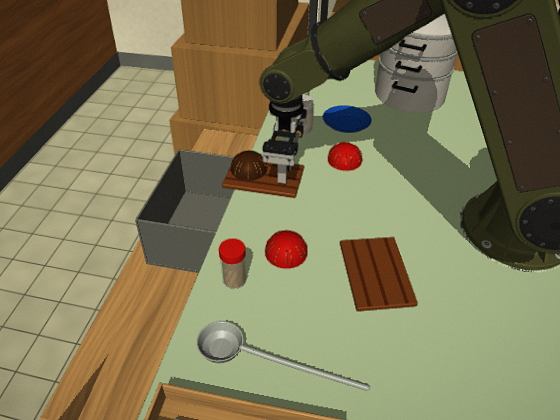

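Shell is at about (637,-60), and the fingertips hang 3 mm above the board. I line up on y=-60 and push with the two fingers straddling the shell's rear side.

Emit:
play_rows(commands=[{"x": 0,"y": -0.005,"z": -0.001,"wx": 0,"wy": 0,"wz": 0,"grip": 0.5},{"x": -0.005,"y": -0.005,"z": 0,"wx": 0,"wy": 0,"wz": 0,"grip": 0.5},{"x": -0.01,"y": 0,"z": 0,"wx": 0,"wy": 0,"wz": 0,"grip": 0.5},{"x": -0.01,"y": 0,"z": 0,"wx": 0,"wy": 0,"wz": 0,"grip": 0.5},{"x": -0.008,"y": 0,"z": 0,"wx": 0,"wy": 0,"wz": 0,"grip": 0.5},{"x": -0.005,"y": 0,"z": 0,"wx": 0,"wy": 0,"wz": 0,"grip": 0.5},{"x": -0.004,"y": 0,"z": 0,"wx": 0,"wy": 0,"wz": 0,"grip": 0.5},{"x": -0.004,"y": 0,"z": 0,"wx": 0,"wy": 0,"wz": 0,"grip": 0.5},{"x": -0.004,"y": 0,"z": 0,"wx": 0,"wy": 0,"wz": 0,"grip": 0.5},{"x": -0.004,"y": 0,"z": 0,"wx": 0,"wy": 0,"wz": 0,"grip": 0.5}])

```text
clock: 10.15
eef_pos: [601.9, -59.8, 16.3]
eef_rot: [3.142, -0.0, -3.141]
wrist_force: [-0.3, -0.1, 0.1]
finger_gap: 47.4
```

```bash
python3 look.py 5 >/dev/null; python3 front.py 5|tail -8; python3 - <<'E'
import cv2
p=cv2.imread("pics/side5.png");cv2.imwrite("pics/side5z.png",cv2.resize(p[60:270,120:380],None,fx=2.8,fy=2.8))
E
```

```text
Traceback (most recent call last):
  File "front.py", line 6, in <module>
    q=W[fl]; print(len(q),np.percentile(q,[0,1,50,99,100],axis=0).round(1))
                          ~~~~~~~~~~~~~^^^^^^^^^^^^^^^^^^^^^^^^^^
IndexError: index -1 is out of bounds for axis 0 with size 0
```

View pics/side5z.png

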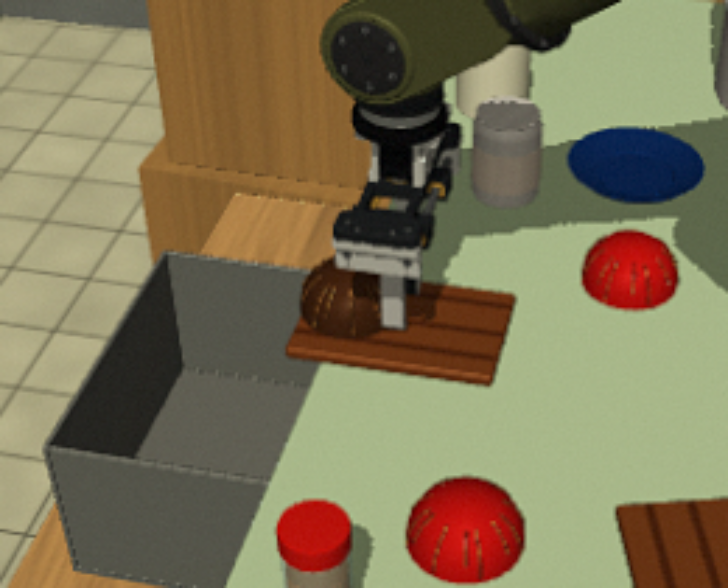

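The board's corners are unmoved at (222,186) and (295,197), and the shell is sliding. I keep pushing.

Emit:
play_rows(commands=[{"x": -0.004,"y": 0,"z": 0,"wx": 0,"wy": 0,"wz": 0,"grip": 0.5},{"x": -0.005,"y": 0,"z": 0,"wx": 0,"wy": 0,"wz": 0,"grip": 0.5},{"x": -0.005,"y": 0,"z": 0,"wx": 0,"wy": 0,"wz": 0,"grip": 0.5},{"x": -0.005,"y": 0,"z": 0,"wx": 0,"wy": 0,"wz": 0,"grip": 0.5},{"x": -0.005,"y": 0,"z": 0,"wx": 0,"wy": 0,"wz": 0,"grip": 0.5},{"x": -0.005,"y": 0,"z": 0,"wx": 0,"wy": 0,"wz": 0,"grip": 0.5},{"x": -0.005,"y": 0,"z": 0,"wx": 0,"wy": 0,"wz": 0,"grip": 0.5},{"x": -0.005,"y": 0,"z": 0,"wx": 0,"wy": 0,"wz": 0,"grip": 0.5},{"x": -0.005,"y": 0,"z": 0,"wx": 0,"wy": 0,"wz": 0,"grip": 0.5}])

```text
clock: 11.38
eef_pos: [646.0, -59.8, 16.3]
eef_rot: [-3.142, 0.0, -3.141]
wrist_force: [0.2, 0.1, 1.1]
finger_gap: 47.0
```

```bash
python3 look.py 6 >/dev/null; python3 - <<'E'
import cv2
p=cv2.imread("pics/side6.png");cv2.imwrite("pics/side6z.png",cv2.resize(p[60:270,120:380],None,fx=2.8,fy=2.8))
E
```

```text
(no output)
```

View pics/side6z.png

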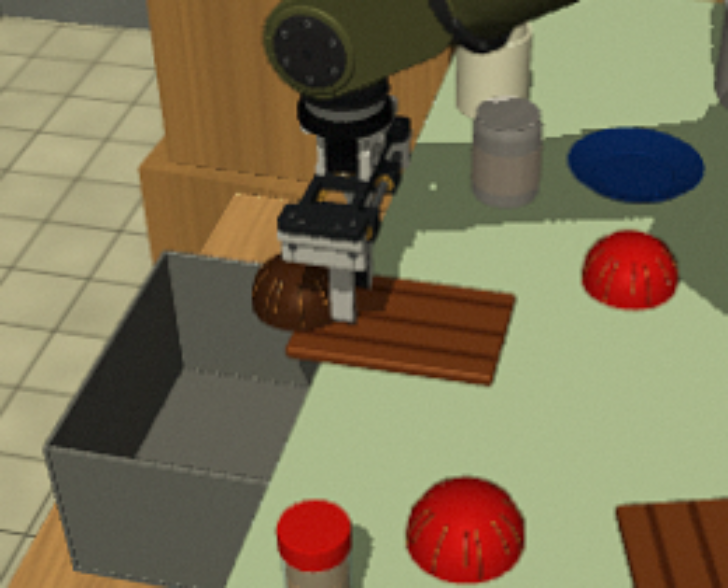

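The shell is now overhanging and the board still hasn't moved. I push on.

Emit:
play_rows(commands=[{"x": -0.006,"y": 0,"z": 0,"wx": 0,"wy": 0,"wz": 0,"grip": 0.5},{"x": -0.007,"y": 0,"z": 0,"wx": 0,"wy": 0,"wz": 0,"grip": 0.5},{"x": -0.007,"y": 0,"z": 0,"wx": 0,"wy": 0,"wz": 0,"grip": 0.5},{"x": -0.007,"y": 0,"z": 0,"wx": 0,"wy": 0,"wz": 0,"grip": 0.5},{"x": -0.007,"y": 0,"z": 0,"wx": 0,"wy": 0,"wz": 0,"grip": 0.5},{"x": 0,"y": 0,"z": 0,"wx": 0,"wy": 0,"wz": 0,"grip": 0.5},{"x": 0,"y": 0,"z": 0,"wx": 0,"wy": 0,"wz": 0,"grip": 0.5}])

```text
clock: 12.35
eef_pos: [679.5, -59.8, 16.2]
eef_rot: [3.142, -0.0, -3.141]
wrist_force: [-0.0, 0.7, 0.0]
finger_gap: 46.9
```

```bash
python3 look.py 7 >/dev/null; python3 - <<'E'
import cv2
p=cv2.imread("pics/side7.png");cv2.imwrite("pics/side7z.png",cv2.resize(p[60:270,120:380],None,fx=2.8,fy=2.8))
E
```

```text
(no output)
```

View pics/side7z.png

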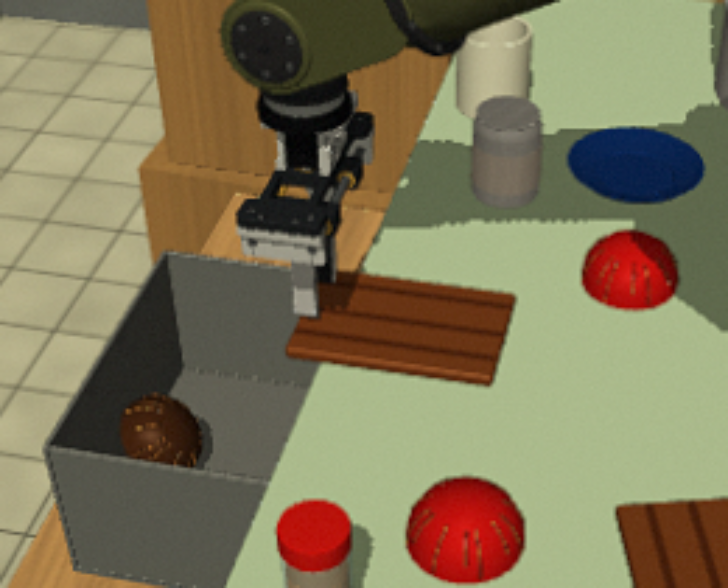

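View pics/look7.png

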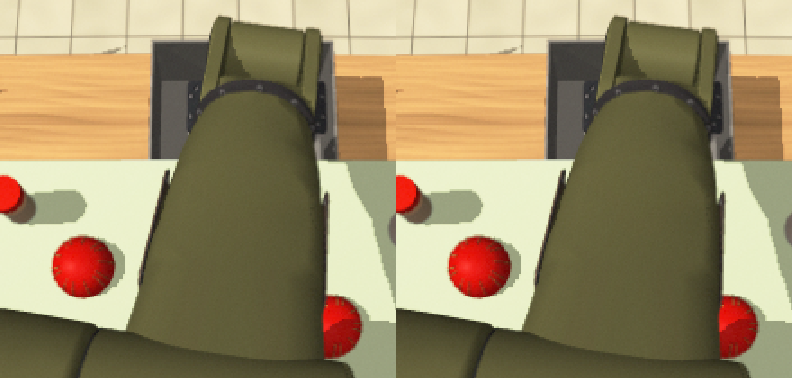

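The shell is in the tub, at about (160,430) in the zoomed view. I lift and back off to check.

Emit:
play_rows(commands=[{"x": 0,"y": 0,"z": -0.01,"wx": 0,"wy": 0,"wz": 0,"grip": 0.5},{"x": 0,"y": 0,"z": -0.03,"wx": 0,"wy": 0,"wz": 0,"grip": 0.5},{"x": 0,"y": 0,"z": -0.04,"wx": 0,"wy": 0,"wz": 0,"grip": 0.5},{"x": 0,"y": 0,"z": -0.04,"wx": 0,"wy": 0,"wz": 0,"grip": 0.5},{"x": 0,"y": 0,"z": -0.04,"wx": 0,"wy": 0,"wz": 0,"grip": 0.5},{"x": 0.04,"y": 0,"z": -0.03,"wx": 0,"wy": 0,"wz": 0,"grip": 0.5},{"x": 0.04,"y": 0,"z": 0,"wx": 0,"wy": 0,"wz": 0,"grip": 0.5},{"x": 0.04,"y": 0,"z": 0,"wx": 0,"wy": 0,"wz": 0,"grip": 0.5},{"x": 0.04,"y": 0,"z": 0,"wx": 0,"wy": 0,"wz": 0,"grip": 0.5},{"x": 0.04,"y": 0,"z": 0,"wx": 0,"wy": 0,"wz": 0,"grip": 0.5},{"x": 0.04,"y": 0,"z": 0,"wx": 0,"wy": 0,"wz": 0,"grip": 0.5},{"x": 0.04,"y": 0,"z": 0,"wx": 0,"wy": 0,"wz": 0,"grip": 0.5},{"x": 0.04,"y": 0,"z": 0,"wx": 0,"wy": 0,"wz": 0,"grip": 0.5},{"x": 0,"y": 0,"z": 0,"wx": 0,"wy": 0,"wz": 0,"grip": 0.5},{"x": 0,"y": 0,"z": 0,"wx": 0,"wy": 0,"wz": 0,"grip": 0.5}])

```text
clock: 14.32
eef_pos: [360.3, -60.0, 207.0]
eef_rot: [-3.141, 0.002, -3.141]
wrist_force: [-0.8, 0.2, 0.1]
finger_gap: 46.9
```

```bash
python3 look.py 8; python3 front.py 8; python3 - <<'E'
from h import *
z=np.load("top8.npz");p,D=z["p"],z["d"];W=world("top",D)
s=(W[...,2]<-80)&(W[...,0]>645)&(W[...,0]<885)&(W[...,1]>-200)&(W[...,1]<100)&(p[...,0]>p[...,2]+15)
q=W[s]; print("shell",len(q)); 
if len(q): print(q.mean(0),q.min(0),q.max(0))
a=np.load("top0.npz")["d"]
for u,v in [(153,187),(386,205),(100,202),(403,255),(445,187)]: print((u,v),a[v,u],D[v,u])
E
```

```text
board 3017 ((564.101318359375, -54.859275817871094), (263.3345031738281, 137.4701690673828), 7.60831356048584)
[[ 424.49268    -4.162081]
 [ 442.69373  -140.42201 ]
 [ 703.70996  -105.55647 ]
 [ 685.5089     30.70346 ]]
2522 [[ 541.1 -111.1    4.7]
 [ 542.2 -109.7    7.6]
 [ 613.7  -51.5   11.6]
 [ 688.     7.9   15.6]
 [ 689.5    8.3   17. ]]
264 156 [[687.6   8.2  12. ]]
270 156 [[687.6  -7.6  12. ]]
276 156 [[687.7 -23.5  12. ]]
282 156 [[687.7 -39.4  12. ]]
288 156 [[687.8 -55.2  12. ]]
294 156 [[687.8 -71.1  12. ]]
300 156 [[687.9 -87.   12. ]]
306 156 [[ 687.9 -102.9   12. ]]
shell 618
[ 835.50390584  -47.50350859 -154.71582442] [ 734.59705569 -182.70247384 -220.86617958] [ 8.81436111e+02 -1.11254818e-01 -1.31002417e+02]
(153, 187) 898.68005 901.8313
(386, 205) 903.9643 903.3104
(100, 202) 987.60974 985.93976
(403, 255) 965.84937 964.10754
(445, 187) 1003.48987 1000.17633
```

View pics/look8.png

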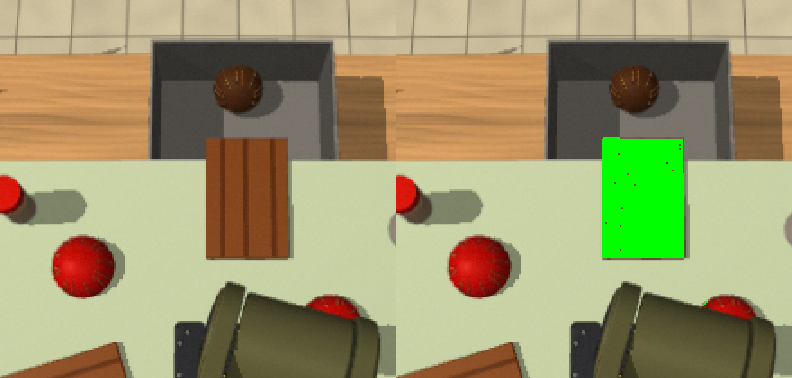

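View pics/side8.png

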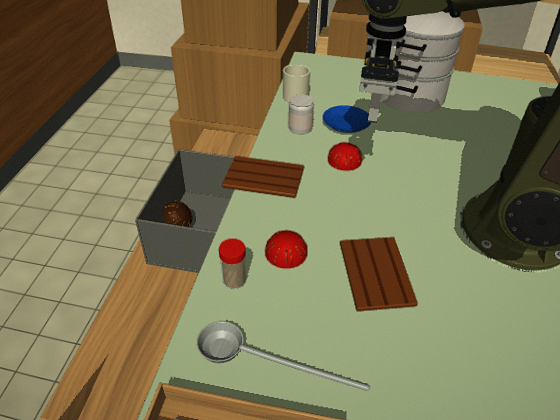

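The board is square with its front at (688,-51). The shell lies in the tub at (835,-48) with its top at z=-131, tilted against the far wall and well below the rim. I let it settle and look once more.

Emit:
play_rows(commands=[{"x": 0,"y": 0,"z": 0,"wx": 0,"wy": 0,"wz": 0,"grip": 0.5},{"x": 0,"y": 0,"z": 0,"wx": 0,"wy": 0,"wz": 0,"grip": 0.5},{"x": 0,"y": 0,"z": 0,"wx": 0,"wy": 0,"wz": 0,"grip": 0.5},{"x": 0,"y": 0,"z": 0,"wx": 0,"wy": 0,"wz": 0,"grip": 0.5},{"x": 0,"y": 0,"z": 0,"wx": 0,"wy": 0,"wz": 0,"grip": 0.5},{"x": 0,"y": 0,"z": 0,"wx": 0,"wy": 0,"wz": 0,"grip": 0.5},{"x": 0,"y": 0,"z": 0,"wx": 0,"wy": 0,"wz": 0,"grip": 0.5},{"x": 0,"y": 0,"z": 0,"wx": 0,"wy": 0,"wz": 0,"grip": 0.5}])

```text
clock: 15.42
eef_pos: [359.7, -59.9, 206.2]
eef_rot: [-3.142, -0.0, -3.141]
wrist_force: [-0.1, 0.6, -0.0]
finger_gap: 46.9
```

```bash
python3 look.py 9 >/dev/null; python3 front.py 9|head -6; python3 - <<'E'
from h import *
for k in "89":
    z=np.load(f"top{k}.npz");p,D=z["p"],z["d"];W=world("top",D)
    s=(W[...,2]<-80)&(W[...,0]>780)&(W[...,0]<885)&(W[...,1]>-200)&(W[...,1]<100)&(p[...,0]>p[...,2]+15)
    q=W[s]; print("shell",len(q),np.percentile(q,[2,50,98],axis=0).round())
E
```

```text
2526 [[ 540.  -111.3    5.4]
 [ 542.  -109.6    7.5]
 [ 613.7  -51.5   11.6]
 [ 687.8    7.9   15.6]
 [ 689.3    8.3   17.8]]
264 156 [[687.6   8.2  12. ]]
shell 611 [[ 805. -132. -216.]
 [ 834.  -44. -149.]
 [ 876.   -4. -133.]]
shell 615 [[ 806. -141. -216.]
 [ 835.  -44. -149.]
 [ 877.   -4. -133.]]
```

Everything is still, so I hand the job in.

```bash
python3 -c "
from cell import manip
print(manip.sign_off())"
```

```text
the job is handed in; nothing more can be done
None
```

I slid the board, with the shell riding on it, to the worktop's far edge. Then I pushed the shell off the end with the two half-open fingers, and it dropped into the tub. I handed the job in at about 15.5 s of the 48 s; no verdict is reported.

- **Board:** the last pictures show it flat and square to the edge. Its far end is at about x = 688 mm, so it juts out about 28 mm, at y ≈ -51 mm against the tub's middle at -50 mm. It did not shift while the shell was pushed off.
- **Shell:** it is at rest in the tub around x ≈ 835, y ≈ -45 mm. It is tilted against the far wall rather than lying flat. Its highest point is about 70 mm below the rim, and I put its centre at roughly 110 mm below.
- **Other things:** the spice jar, tin, saucer, ladle and mug look unmoved in the pictures. I spot-checked each against its starting depth and the readings agreed within about 3 mm. The arm stands clear of everything.

One automatic board fit near the end gave a wrong outline because one of the red domes got into the colour mask. I used the front-edge measurement instead. One front-edge check during the push also failed because the arm hid the board. I checked the board's corners in the side view then.

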